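Shut and bolt the bench stock box

ROBOT

A 6-joint arm with a two-finger parallel gripper is mounted at the origin on the work surface. World frame = base frame: x ahead of the robot, y to its left, z up, the work surface at z = 0. Lengths are in m, angles in rad, forces in N, time in s.
With the tool pointing down it reaches from about 0.3 to 1 m from the base axis. Payload 5.1 kg.
Tool frame: the origin (TCP) lies midway between the tips of the shut fingers; the grasp point (between the pads) lies 19 mm behind it; z points along the fingers, y is the line along which they close (so a half turn about z gives the same grasp; the last joint's range is limited). The gripper opens to 95 mm and grips with 3 to 60 N. Pads are 20 mm wide; open, the fingers measure 119 mm over their backs; the gripper's body (75 mm by 180 mm) begins 59 mm behind the grasp point.
Start: joints at [1.254, 0.124, 1.65, -0, 1.367, -0.083], TCP at [0.151, 0.632, 0.215] pointing down, gripper open.
Joint ranges: [-2.61, 2.61], [-1.02, 2.33], [0.03, 2.71], [-1.35, 4.49], [0.32, 2.68], [-2.91, 2.91]. Speed limits (rad/s): [2.57, 2.57, 3.14, 3.14, 3.14, 3.14].

INTERFACE

Orientations are given as a rotation vector (axis times angle).
In Python, from bench import env gives the robot as it stands.
- The arm moves only by the tool send_rows, never from a script. Its argument "moves" is a list of rows, each a list of 2 entries, a list of its own where there are three numbers: the shift along the world's x, y, z in cm, then the turn about the world's z in rad. A call has 1 to 8 rows; each row shifts and turns the commanded pose from where the row before left it; what a row does not reach is not made up. A row lasts 1/8 s, in which the tool goes at most 62.5 mm and 10.7 degrees, less where a joint would pass 70% of its speed; a pose out of reach is approached as far as the arm can. A call is refused whole if a number of a shift passes 6.25 or a number of a turn 0.188, either way. A call with a gripper value outside its range is refused whole. "hand" is the finger opening in cm, from 0 to 9.51, set as the call begins (left out, the last holds). The fingers move at their own pace and stop on an object; "grip_force" is the grip in N (left out, the last holds). Time passes only in rows, so rows that do not move let the fingers close. It gives the time, the measured TCP pose, the force, the opening and the grip force at its end, in the units of the state.
- env.state(): the state, without advancing time (a new reading comes with each control period).
- env.camera(name): name is "scene" or "side" or "wrist"; returns a dict with "img" (480x640x3 uint8, red, green, blue), "mtx" (3x3 intrinsics, pixels), "eye" and "orientation" of the camera in the world. Camera axes: x right, y up, looking along -z (the intrinsics and any distortion apply to the point x, -y, -z); pixel columns grow to the right and rows downward; lengths in m; the calibration is good to about 2 mm. A picture is of the moment at which its call begins. There is no depth.
- env.hand_in(): hands the job in; it is judged then, once.
The state is a dict: "time": time; "joints": joint angles; "joint_velocities": joint speeds; "effort": joint torques, N m; "tcp_pos": TCP position; "tcp_rot": TCP orientation; "force": force on the tool from outside, world axes, zero at the start; "moment": the same for the moment, N m; "width": opening from 0.0 (shut) to 1.0 (fully open); "grip_force": force on a finger pad.
Only numpy, scipy, OpenCV 4.12 (cv2) and the standard library are available. Lean on these libraries where they do the work, as an engineer would, in place of code of your own. Each camera call takes 0.05 s, during which the arm holds its last target. There are 200 camera calls.

TASK

Close up the wooden stock box on the jeweller's bench: push its open lid fully shut with the fingertips, and only then push the small brass bolt by its knob all the way across, over the lid, so that the lid is locked. Push gently and do not grip, pinch or lift anything; leave the box standing where it is and do not disturb the other things on the bench.

Things in the scene. Friction and masses are not known exactly. Their poses are not given: they have to be found in the camera images.
- stock_box: Loose hardwood box, 1.2 to 1.8 kg, held on the bench by friction only. Walls 160 (its x) x 220 (y) x 75 mm high, 10 mm thick. Origin: centre of the walls' underside; z up. Its +x side has the lid hinge and faces the robot (yaw near pi); its -x side has the bolt block, 74 mm wide, 85 mm high, reaching to x = -142 mm, with two 6 mm high guides beside the bolt. Small metal pieces lie inside.
- lid (a joint): Lid angle in rad: 0 fully shut, grows as it opens (1.57 would be upright); starts between 0.85 and 1.25. The lid is a flat wooden plate 160 x 220 x 8 mm, 0.25 kg. The hinge has friction: the lid stays at any angle it is left at; 1 to 3 N at its free edge push it shut.
- lid_hinge (a point): Point on the hinge line, mid-width, at the bottom face of the lid plate: 80 mm along the box's +x from its origin, 75.5 mm above the underside of the box. The hinge line runs along the box's y.
- lid_edge (a point): Middle of the lid's free edge, on its upper (outer) face, 160 mm from the hinge; lies 83.5 mm above the bench when shut.
- bolt (a joint): Bolt travel in m along the box's +x (towards the hinge): 0 drawn back, 0.034 fully home at the end stop, overlapping the lid by 22 mm; starts at 0 to 0.005. Friction about 2 N, no spring: it stays where left. A flat brass bar 45 x 16 x 5 mm on the bolt block, its top 90.5 mm above the bench, passing 2 mm above the shut lid; it must not cross the lid's edge before the lid is down.
- bolt_knob (a point): Top centre of the upright round brass knob on the bolt, 14 mm in diameter, 26 mm tall above the bar, top 116.5 mm above the bench. Moves with the bolt; at travel 0 it lies at x = -118 mm, y = 0 in the box's frame.
- jar: Bystander: amber glass jar, 56 mm in diameter, 75 mm tall, beside the box. Origin at the centre of its underside.
- pliers: Bystander: pliers lying flat, about 175 mm long along their x, 12 mm high, beside the box on the other side. Origin on the bench under their middle.
- firebrick: Bystander: grey soldering brick 65 x 120 x 30 mm, lying beyond the bolt. Origin at the centre of its underside.
- dish: Bystander: white round dish, 90 mm in diameter, 35 mm high. Origin at the centre of its underside.
- hammer: Bystander: small hammer lying along its x, 220 mm long. Origin on the bench under its middle.
- brush: Bystander: bench brush lying along its x, 160 mm long. Origin on the bench under its middle.

How it is judged:
On the way, in this order (a step that is already met when the one before it is completed fails the run):
1. the lid is fully shut (value of joint lid below 0.03 rad), for 0.2 s.
2. with the lid shut, the bolt is pushed home over it (value of joint bolt above 0.029 m and value of joint lid below 0.03 rad), for 0.2 s.
At the end, for the whole second after the job is handed in: The lid is shut (under 0.03 rad), the bolt is home (at least 29 of its 34 mm), and the box stands flat and still on the bench within 40 mm of where it was (all of step 2 and height (world z) of stock_box below 0.006 m and angle between stock_box's own z axis and vertical below 0.05 rad and distance of stock_box from where it was at the start of the episode below 0.04 m and linear speed of stock_box below 0.02 m/s); the robot touches nothing.
It fails at once if the bolt is pushed across before the lid is down (value of joint bolt above 0.014 m and value of joint lid above 0.06 rad).
It fails at once if the bolt is gripped, or pushed with more than 35 N (contact force between the fingers and bolt above 35 N).
It fails at once if the lid is gripped or pushed with more than 35 N while still open, or pressed with more than 60 N when down ((contact force between the fingers and lid above 35 N and value of joint lid above 0.08 rad) or contact force between the fingers and lid above 60 N).
It fails at once if the box is lifted, tipped or shoved more than 40 mm (height (world z) of stock_box above 0.012 m or angle between stock_box's own z axis and vertical above 0.12 rad or distance of stock_box from where it was at the start of the episode above 0.04 m).
It fails at once if another thing on the bench is moved more than 30 mm or tipped over (distance of any of jar, pliers, firebrick, dish, hammer, brush from where it was at the start of the episode above 0.03 m or angle between jar's own z axis and vertical above 0.5 rad).
It also fails if it takes over 45 s, if anything falls off the work surface, if the arm or the gripper's body presses on something with over 40 N, if the wrist force passes 120 N, or if a joint passes its speed limit or range.

## Working session

There is one attempt and no reset: what is moved stays moved. The work goes in short steps, Python scripts to look and compute and a tool call to move; the robot and the scene stay as the last step left them, time stands still between calls to the robot, and variables do not carry over. Pictures are saved under pics/ and viewed, at most 10 in all, crops included, and the job is handed in when it is done.

Besides the shell and the picture viewer there is one more tool, called after "Emit:" by a JSON object that holds its "method" and its "body", one argument or row to a line. send_rows: Moves the arm, as the interface text tells. Its arguments: {"type":"object","properties":{"moves":{"type":"array"},"hand":{"type":"number"},"grip_force":{"type":"number"}},"required":["moves"]}

```bash
mkdir -p pics; ls; cat > h.py <<'E'
import numpy as np, cv2
from bench import env
from scipy.spatial.transform import Rotation as R
def rot(o):
    o=np.array(o,float)
    return o if o.shape==(3,3) else (R.from_rotvec(o).as_matrix() if o.size==3 else R.from_quat(o).as_matrix())
def ray(c,u,v):
    p=np.linalg.inv(c["mtx"])@[u,v,1]; d=rot(c["orientation"])@[p[0],-p[1],-p[2]]
    return np.array(c["eye"]),d/np.linalg.norm(d)
def onz(c,u,v,z):
    e,d=ray(c,u,v); return e+d*(z-e[2])/d[2]
def proj(c,P):
    q=rot(c["orientation"]).T@(np.array(P)-c["eye"]); p=c["mtx"]@[q[0],-q[1],-q[2]]; return p[:2]/p[2]
def tri(c1,p1,c2,p2):
    e1,d1=ray(c1,*p1); e2,d2=ray(c2,*p2)
    s=np.linalg.lstsq(np.c_[d1,-d2],e2-e1,rcond=None)[0]
    a,b=e1+s[0]*d1,e2+s[1]*d2; return (a+b)/2,np.linalg.norm(a-b)
def save(c,n): cv2.imwrite(n,cv2.cvtColor(c["img"],cv2.COLOR_RGB2BGR))
E
python3 - <<'E'
from h import *
for n in ("scene","side"):
    c=env.camera(n); save(c,f"pics/{n}0.png"); print(n,{k:v for k,v in c.items() if k!="img"})
print(env.state())
E
```

```text
pics
scene {'mtx': array([[454.43808561,   0.        , 318.06479161],
       [  0.        , 454.43808561, 238.32247038],
       [  0.        ,   0.        ,   1.        ]]), 'eye': array([1.30823204, 0.77740419, 0.81033392]), 'orientation': array([0.46890735, 1.18447793, 2.12328912])}
side {'mtx': array([[495.47159551,   0.        , 314.01335206],
       [  0.        , 495.47159551, 248.7138033 ],
       [  0.        ,   0.        ,   1.        ]]), 'eye': array([ 0.25652183, -0.7778501 ,  1.0001853 ]), 'orientation': array([ 0.72834575, -0.13108983, -0.37279279])}
{'time': 0.1, 'joints': array([ 1.25438555e+00,  1.24449088e-01,  1.65154417e+00, -2.12342109e-05,
        1.36746327e+00, -8.25894279e-02]), 'joint_velocities': array([ 0.00018504, -0.00212843, -0.00343533,  0.00062244,  0.00227014,
        0.00069753]), 'effort': array([ 3.27065409e-04, -4.18881011e+01, -3.61097610e+01,  7.76787358e-02,
        4.61530918e-02, -6.46965054e-05]), 'tcp_pos': array([0.1504506 , 0.63175689, 0.21350002]), 'tcp_rot': array([-3.66402028e-01, -3.11980015e+00,  2.87584760e-03]), 'force': array([-1.26903042, -0.41633369, -0.55849616]), 'moment': array([ 0.00642835, -0.04090213,  0.05961649]), 'grip_force': 0.0, 'width': 1.004928665925082}
```

View pics/scene0.png

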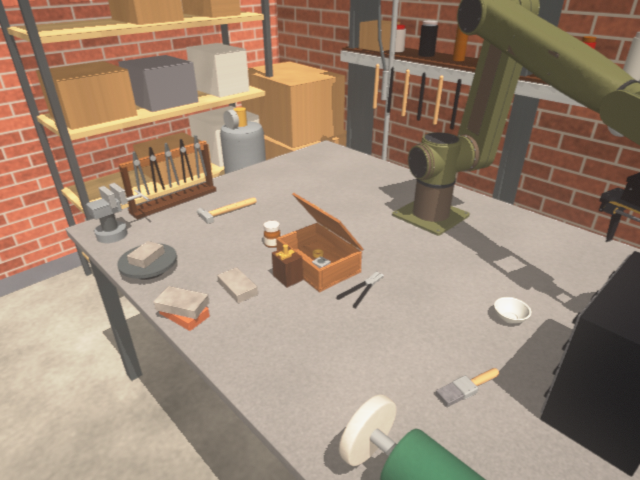

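View pics/side0.png

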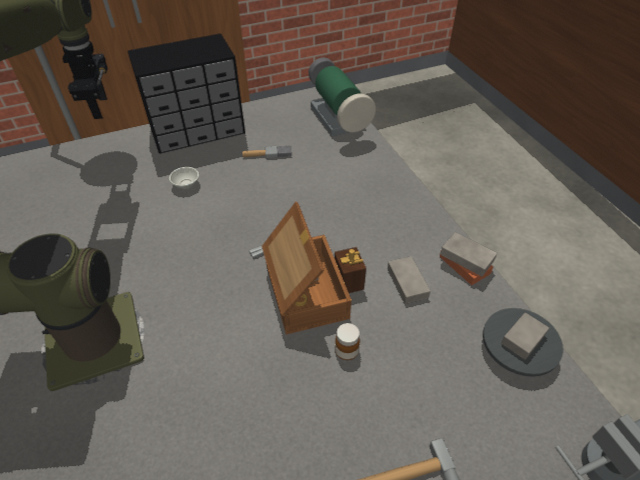

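The scene view has the open box at about (320,250), its bolt block and knob at about (285,245), the jar at (272,233) and the pliers at (362,288). In the side view the box is at about (308,270) and the knob at about (351,253). I'll enlarge both.

```bash
python3 - <<'E'
import cv2,numpy as np
a=cv2.imread("pics/scene0.png")[190:300,260:370]; b=cv2.imread("pics/side0.png")[200:340,250:390]
o=[cv2.resize(x,(400,400),interpolation=cv2.INTER_CUBIC) for x in (a,b)]
cv2.imwrite("pics/crop0.png",np.hstack(o))
E
```

```text
(no output)
```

View pics/crop0.png

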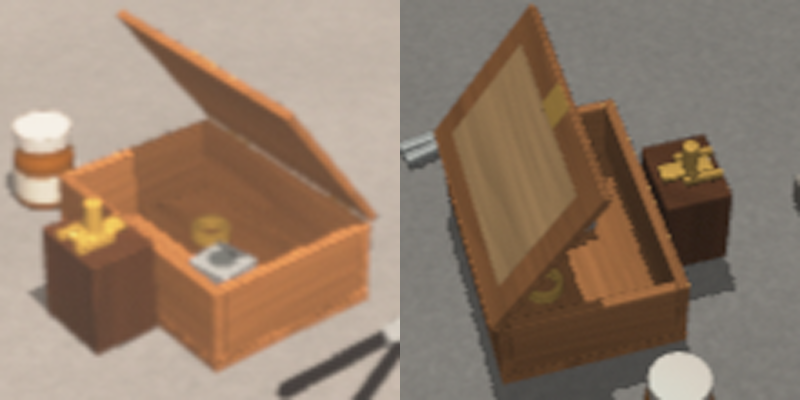

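The crops show the knob top, lid free-edge corners and box rim corners clearly. I'll triangulate them.

```bash
python3 - <<'E'
from h import *
c,s=env.camera("scene"),env.camera("side")
A=lambda x,y:(260+x/3.636,190+y/3.636)
B=lambda x,y:(250+(x-400)/2.857,200+y/2.857)
for n,a,b in (("knob",(94,201),(691,145)),("lid-y",(120,12),(608,200)),("lid+y",(290,112),(533,8)),("rim-x-y",(65,178),(688,287)),("rim-x+y",(217,288),(612,100))):
    p,e=tri(c,A(*a),s,B(*b)); print(n,p.round(4),e.round(4))
print("knob z",onz(c,*A(94,201),.1165).round(4),onz(s,*B(691,145),.1165).round(4))
for P in ((65,178),(217,288),(372,222)): print("rim sc",onz(c,*A(*P),.075).round(4))
for P in ((688,287),(612,100),(495,322)): print("rim sd",onz(s,*B(*P),.075).round(4))
# jar, firebrick tops
print("jar top", onz(s,347,333,.075).round(3),"brick corners",[onz(s,*q,.03).round(3)[:2] for q in ((390,262),(410,257),(428,292),(408,300))])
for n in ("knob",): pass
E
```

```text
knob [ 0.6287 -0.0723  0.1151] 0.003
lid-y [ 0.5127 -0.1693  0.2046] 0.0021
lid+y [0.5346 0.0457 0.205 ] 0.0044
rim-x-y [ 0.5792 -0.174   0.0692] 0.0059
rim-x+y [0.6025 0.0375 0.0749] 0.0046
knob z [ 0.6287 -0.0699  0.1165] [ 0.6293 -0.0744  0.1165]
rim sc [ 0.5823 -0.1651  0.075 ]
rim sc [0.6003 0.0384 0.075 ]
rim sc [0.4474 0.0599 0.075 ]
rim sd [ 0.5795 -0.1796  0.075 ]
rim sd [0.6042 0.0357 0.075 ]
rim sd [ 0.4245 -0.1519  0.075 ]
jar top [ 0.535 -0.256  0.075] brick corners [array([ 0.74 , -0.079]), array([ 0.796, -0.083]), array([ 0.78, -0.2 ]), array([ 0.723, -0.202])]
```

Emit:
{"method": "send_rows", "body": {
  "moves": [
    [[0, -3, 1.5], 0],
    [[0.5, -4.5, 1.5], 0.016],
    [[1, -5, 1.5], 0.016],
    [[2, -5, 1.5], 0.016],
    [[2.5, -5, 1.2], 0.016],
    [[3, -5, 1], 0.016],
    [[3, -5, 0.5], 0.016],
    [[3, -5, 0], 0.016]
  ],
  "hand": 0
}}

```text
time: 1.2
tcp_pos: [0.3012, 0.2558, 0.3024]
tcp_rot: [0.189, 3.134, 0.002]
force: [1.2, -0.3, 0.8]
width: 0.214
grip_force: 0.0
```

Emit:
{"method": "send_rows", "body": {
  "moves": [
    [[3, -5, 0], 0.015],
    [[3, -5, 0], 0],
    [[3, -5, 0], 0],
    [[3, -5, 0], 0],
    [[3, -5, 0], 0],
    [[3, -4, 0], 0],
    [[2, -2, 0], 0],
    [[0, 0, 0], 0]
  ]
}}

```text
time: 2.2
tcp_pos: [0.5009, -0.0539, 0.3009]
tcp_rot: [-0.171, -3.135, -0.001]
force: [-0.6, 1.4, -0.4]
width: 0.005
grip_force: 0.0
```

Emit:
{"method": "send_rows", "body": {
  "moves": [
    [[0, -0.4, -3], 0],
    [[0, 0, -4], 0],
    [[0, 0, -2], 0],
    [[0, 0, -1], 0],
    [[0, 0, -1], 0],
    [[0, 0, 0], 0]
  ]
}}

```text
time: 2.95
tcp_pos: [0.5008, -0.0566, 0.1919]
tcp_rot: [0.167, 3.137, -0.0]
force: [-0.6, 0.5, -0.6]
width: 0.005
grip_force: 0.0
```

Emit:
{"method": "send_rows", "body": {
  "moves": [
    [[1, -0.1, -0.9], 0],
    [[1.1, -0.1, -0.9], 0],
    [[0.8, -0.1, -1.1], 0],
    [[0.8, -0.1, -1.1], 0],
    [[0, 0, 0], 0]
  ]
}}

```text
time: 3.58
tcp_pos: [0.5371, -0.0606, 0.1497]
tcp_rot: [-0.167, -3.134, -0.001]
force: [0.4, -0.4, 0.8]
width: 0.005
grip_force: 0.0
```

Emit:
{"method": "send_rows", "body": {
  "moves": [
    [[0.6, -0.1, -1.2], 0],
    [[0.6, -0.1, -1.3], 0],
    [[0.4, 0, -1.3], 0],
    [[0.3, 0, -1.4], 0],
    [[0, 0, 0], 0]
  ]
}}

```text
time: 4.2
tcp_pos: [0.5554, -0.0624, 0.0975]
tcp_rot: [-0.167, -3.133, -0.001]
force: [0.5, 0.4, -0.5]
width: 0.007
grip_force: 0.0
```

```bash
python3 - <<'E'
from h import *
c,s=env.camera("scene"),env.camera("side"); 
o=[cv2.resize(c["img"][170:300,250:380],(400,400)),cv2.resize(s["img"][190:340,240:390],(400,400))]
save({"img":np.hstack(o)},"pics/crop1.png")
E
```

```text
(no output)
```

View pics/crop1.png

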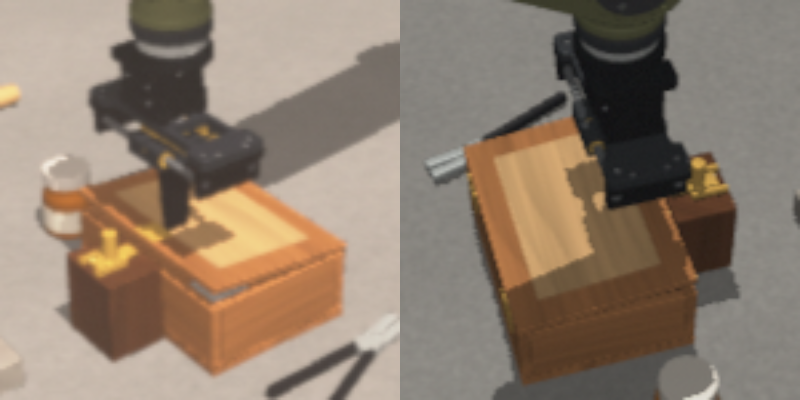

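The lid is nearly down with the fingertips near its free edge, the box has not moved and the knob is clear. I'll press the last 14 mm.

Emit:
{"method": "send_rows", "body": {
  "moves": [
    [[0, 0, -0.5], 0],
    [[0, 0, -0.4], 0],
    [[0, 0, -0.3], 0],
    [[0, 0, -0.2], 0],
    [[0, 0, 0], 0]
  ]
}}

```text
time: 4.92
tcp_pos: [0.5563, -0.0626, 0.0854]
tcp_rot: [-0.168, -3.136, -0.0]
force: [-0.7, -0.8, 0.7]
width: 0.008
grip_force: 0.0
```

Emit:
{"method": "send_rows", "body": {
  "moves": [
    [[0, 0, -0.1], 0],
    [[0, 0, 0], 0]
  ]
}}

```text
time: 5.18
tcp_pos: [0.5564, -0.0627, 0.0845]
tcp_rot: [-0.168, -3.137, -0.0]
force: [-0.6, 0.4, 0.3]
width: 0.003
grip_force: 0.0
```

Emit:
{"method": "send_rows", "body": {
  "moves": [
    [[0, 0, -0.1], 0],
    [[0, 0, 0], 0]
  ]
}}

```text
time: 5.42
tcp_pos: [0.5566, -0.0627, 0.0838]
tcp_rot: [-0.168, -3.137, 0.0]
force: [-0.7, -0.7, 0.4]
width: 0.004
grip_force: 0.8
```

Emit:
{"method": "send_rows", "body": {
  "moves": [
    [[0, 0, -0.1], 0],
    [[0, 0, 0], 0]
  ]
}}

```text
time: 5.68
tcp_pos: [0.5566, -0.0627, 0.0837]
tcp_rot: [-0.168, -3.137, 0.0]
force: [-3.2, 0.9, 7.2]
width: 0.0
grip_force: 3.4
```

Emit:
{"method": "send_rows", "body": {
  "moves": [
    [[0, 0, -0.1], 0],
    [[0, 0, 0], 0],
    [[0, 0, 1.5], 0],
    [[0, 0, 3], 0],
    [[0, 0, 3], 0],
    [[2, -0.2, 1], 0],
    [[4, -0.4, 0], 0],
    [[0, 0, 0], 0]
  ]
}}

```text
time: 6.68
tcp_pos: [0.6184, -0.069, 0.1669]
tcp_rot: [0.168, 3.136, -0.0]
force: [-0.1, -0.0, 0.8]
width: 0.005
grip_force: 0.0
```

Emit:
{"method": "send_rows", "body": {
  "moves": [
    [[4, -0.4, 0], 0],
    [[3, -0.3, 0], 0],
    [[0, 0, 0], 0]
  ]
}}

```text
time: 7.05
tcp_pos: [0.687, -0.0758, 0.1663]
tcp_rot: [-0.168, -3.136, -0.0]
force: [0.4, -0.2, -0.5]
width: 0.002
grip_force: 0.0
```

```bash
python3 - <<'E'
from h import *
c,s=env.camera("scene"),env.camera("side"); 
o=[cv2.resize(c["img"][190:300,240:350],(400,400),interpolation=cv2.INTER_CUBIC),cv2.resize(s["img"][190:330,250:390],(400,400),interpolation=cv2.INTER_CUBIC)]
save({"img":np.hstack(o)},"pics/crop2.png"); print(env.state()["tcp_pos"])
E
```

```text
[ 0.68561278 -0.07556521  0.16625194]
```

View pics/crop2.png

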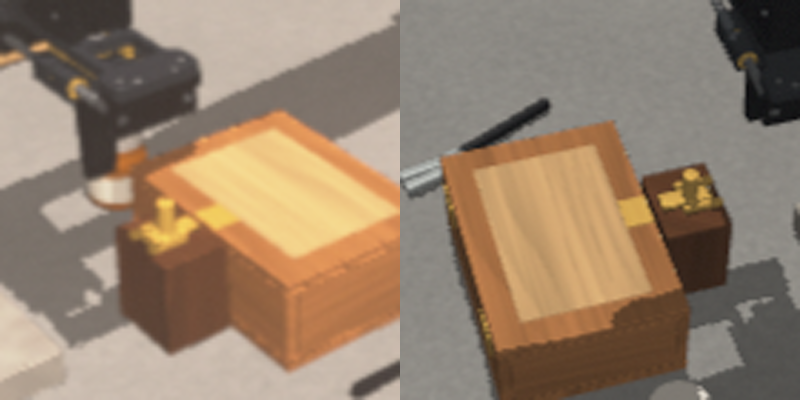

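The lid lies flat and shut. The knob is unchanged at about (0.629, -0.072), in the scene at (285,245) and the side at (352,251). Next I'll lower the fingertips behind it.

Emit:
{"method": "send_rows", "body": {
  "moves": [
    [[-1.5, 0.1, -1.5], 0],
    [[0, 0, -2], 0],
    [[0, 0, -2], 0],
    [[0, 0, -1], 0],
    [[0, 0, 0], 0]
  ]
}}

```text
time: 7.78
tcp_pos: [0.6709, -0.0746, 0.1]
tcp_rot: [-0.167, -3.135, -0.001]
force: [0.3, 0.1, 0.4]
width: 0.004
grip_force: 0.0
```

Emit:
{"method": "send_rows", "body": {
  "moves": [
    [[-0.7, 0.1, 0], 0],
    [[-0.7, 0.1, 0], 0],
    [[0, 0, 0], 0]
  ]
}}

```text
time: 8.15
tcp_pos: [0.6574, -0.0726, 0.1023]
tcp_rot: [0.168, 3.136, -0.0]
force: [0.1, -1.2, -0.2]
width: 0.002
grip_force: 0.0
```

Emit:
{"method": "send_rows", "body": {
  "moves": [
    [[-0.5, 0.05, 0], 0],
    [[-0.5, 0.05, 0], 0],
    [[-0.5, 0.05, 0], 0],
    [[-0.5, 0.05, 0], 0],
    [[0, 0, 0], 0]
  ]
}}

```text
time: 8.78
tcp_pos: [0.6371, -0.0706, 0.1018]
tcp_rot: [-0.168, -3.137, -0.0]
force: [0.3, -0.2, 0.1]
width: 0.009
grip_force: 0.1
```

Emit:
{"method": "send_rows", "body": {
  "moves": [
    [[-0.5, 0.05, 0], 0],
    [[-0.5, 0.05, 0], 0],
    [[-0.5, 0.05, 0], 0],
    [[0, 0, 0], 0]
  ]
}}

```text
time: 9.28
tcp_pos: [0.6219, -0.0692, 0.1016]
tcp_rot: [-0.167, -3.136, 0.0]
force: [0.0, 0.0, -0.6]
width: 0.004
grip_force: 0.1
```

Emit:
{"method": "send_rows", "body": {
  "moves": [
    [[-0.2, 0.02, 0], 0],
    [[-0.2, 0.02, 0], 0],
    [[-0.2, 0.02, 0], 0],
    [[0, 0, 0], 0]
  ]
}}

```text
time: 9.78
tcp_pos: [0.6165, -0.0686, 0.1017]
tcp_rot: [0.168, 3.137, -0.0]
force: [2.5, -0.3, -0.5]
width: 0.008
grip_force: 0.9
```

```bash
python3 - <<'E'
from h import *
c,s=env.camera("scene"),env.camera("side"); 
o=[cv2.resize(c["img"][190:300,240:350],(400,400),interpolation=cv2.INTER_CUBIC),cv2.resize(s["img"][190:330,250:390],(400,400),interpolation=cv2.INTER_CUBIC)]
save({"img":np.hstack(o)},"pics/crop3.png"); print(env.state()["tcp_pos"])
E
```

```text
[ 0.61653428 -0.06860607  0.10163854]
```

View pics/crop3.png

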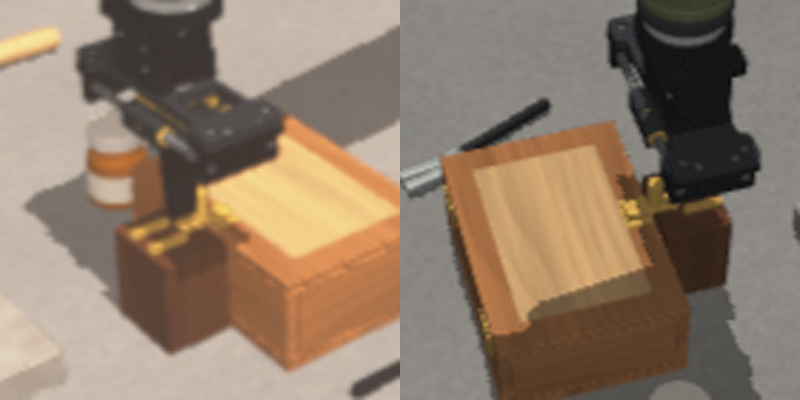

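The bolt has crossed over the lid edge, with the knob next to the fingertips and the box unmoved. I'll push on in 1 mm steps to the end stop.

Emit:
{"method": "send_rows", "body": {
  "moves": [
    [[-0.1, 0, 0], 0],
    [[0, 0, 0], 0]
  ]
}}

```text
time: 10.12
tcp_pos: [0.6164, -0.0686, 0.1017]
tcp_rot: [0.168, 3.135, 0.0]
force: [4.8, 0.8, -1.7]
width: 0.003
grip_force: 2.5
```

Emit:
{"method": "send_rows", "body": {
  "moves": [
    [[-0.1, 0, 0], 0],
    [[0, 0, 0], 0]
  ]
}}

```text
time: 10.38
tcp_pos: [0.616, -0.0687, 0.1018]
tcp_rot: [0.168, 3.133, -0.0]
force: [6.8, -0.3, -4.0]
width: 0.003
grip_force: 3.5
```

Emit:
{"method": "send_rows", "body": {
  "moves": [
    [[-0.1, 0, 0], 0],
    [[0, 0, 0], 0]
  ]
}}

```text
time: 10.62
tcp_pos: [0.6151, -0.0688, 0.1018]
tcp_rot: [0.168, 3.133, -0.001]
force: [7.4, -0.5, -2.9]
width: 0.001
grip_force: 3.6
```

Emit:
{"method": "send_rows", "body": {
  "moves": [
    [[1, -0.1, 0], 0],
    [[2, -0.2, 0], 0],
    [[2, -0.2, 1], 0],
    [[2, -0.2, 3], 0],
    [[2, 0, 4], 0],
    [[1, 0, 4], 0],
    [[0, 0, 0], 0],
    [[0, 0, 0], 0]
  ]
}}

```text
time: 11.62
tcp_pos: [0.7128, -0.0755, 0.2203]
tcp_rot: [-0.168, -3.134, -0.0]
force: [0.5, 0.2, 0.5]
width: 0.009
grip_force: 0.0
```

```bash
python3 - <<'E'
from h import *
c,s=env.camera("scene"),env.camera("side"); 
o=[cv2.resize(c["img"][190:300,240:350],(400,400),interpolation=cv2.INTER_CUBIC),cv2.resize(s["img"][190:330,250:390],(400,400),interpolation=cv2.INTER_CUBIC)]
save({"img":np.hstack(o)},"pics/crop4.png"); print(env.state()["tcp_pos"])
E
```

```text
[ 0.7121816  -0.07542358  0.21890449]
```

View pics/crop4.png

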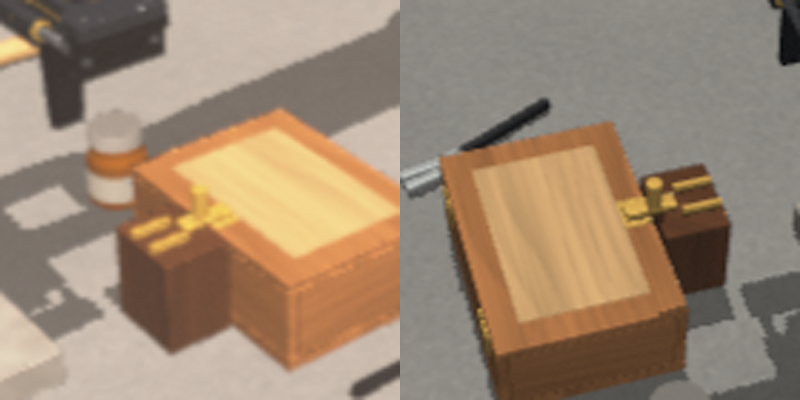

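```bash
python3 - <<'E'
from h import *
c,s=env.camera("scene"),env.camera("side")
k0=((285.4,245),(351.9,250.6)); k1=((295,241.2),(338.9,253.7))
P=[[onz(q,*k[i],.1165)[:2] for i,q in enumerate((c,s))] for k in (k0,k1)]
for i in (0,1): print(P[0][i].round(4),P[1][i].round(4),np.linalg.norm(P[0][i]-P[1][i]).round(4))
E
```

```text
[ 0.6286 -0.072 ] [ 0.5958 -0.0682] 0.0331
[ 0.6296 -0.074 ] [ 0.5969 -0.071 ] 0.0329
```

The knob moved 33 mm, which puts it at the end stop. The lid is shut, the box is in place and the robot is clear.

```bash
python3 -c "
from bench import env
print(env.hand_in())"
```

```text
the job is handed in; nothing more can be done
None
```

The lid is fully shut and the bolt is pushed home over it (about 33 mm of knob travel, measured in both cameras); the box looked unmoved, the arm is clear, and the job is handed in, though `env.hand_in()` returned no verdict.

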